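Make up a drawing kit and a posting kit

ROBOT

A 6-joint arm with a two-finger parallel gripper is mounted at the origin on the work surface. World frame = base frame: x ahead of the robot, y to its left, z up, the work surface at z = 0. Lengths are in m, angles in degrees, forces in N, time in s.
With the tool pointing down it reaches from about 0.35 to 0.975 m from the base axis. Payload 17.4 kg.
Tool frame: the origin (TCP) lies at the very end of the fingers, on their centre line; the grasp point (between the pads) lies 19 mm behind it (grip_point_offset is the distance from the TCP to the grasp point, in m); z points along the fingers, y is the line along which they close (so a half turn about z gives the same grasp; the last joint's range is limited). The gripper opens to 85 mm and grips with 20 to 120 N. Pads are 22 mm wide; open, the fingers measure 114 mm over their backs; the gripper's body (76 mm by 85 mm) begins 54 mm behind the grasp point. The pads swing forward as they close: fully open they stand 13 mm farther back than shut.
Start: joints at [72.834, 6.646, 82.598, -0, 90.757, -2.166], TCP at [0.175, 0.652, 0.231] pointing down, gripper open.
Joint ranges: [-162.19, 162.19], [-47.58, 125.68], [4.15, 143.07], [-65.23, 245.23], [0.69, 171.88], [-170.13, 170.13]. Speed limits (degrees/s): [108.29, 108.29, 127.2, 180, 180, 180].

INTERFACE

Orientations are given as a 3x3 rotation matrix whose columns are the frame's x, y, z axes.
In Python, from workcell import get_obs, get_image, hand_in, grip_point_offset gives the robot as it stands. The module is installed in compiled form; this text tells all that it offers.
- The arm moves only by the shell command python3 -m jog 'ROWS' [OPENING] [FORCE]. ROWS is a JSON object of lists of equal length, an entry for each row: "slide": the shift along the tool's x, y, z in m, a list of three; "spin": the turn about the tool's z in rad. A call has 1 to 20 rows; each row shifts and turns the commanded pose from where the row before left it, along the tool's axes as they then stand; what a row does not reach is not made up. A row lasts 1/8 s, in which the tool goes at most 62.5 mm and 10.7 degrees, less where a joint would pass 70% of its speed; a pose out of reach is approached as far as the arm can. A call with a gripper value outside its range is refused whole. OPENING is the closure in counts, from 0 (fully open) to 255 (shut), set as the call begins (- or left out, the last holds). The fingers move at their own pace and stop on an object; FORCE is the grip in N (left out, the last holds). Time passes only in rows, so rows that do not move let the fingers close. It gives the time, the measured TCP pose, the force, the opening and the grip force at its end, in the units of the state.
- get_obs(): the state, without advancing time (a new reading comes with each control period).
- get_image(name): name is "scene" or "top" or "wrist"; returns a dict with "frame" (480x640x3 uint8, blue, green, red), "depth" (480x640 float32, m along the optical axis (not along the pixel's ray), 0 where there is no reading), "vfov" (degrees; the focal length in pixels is half the picture's height over the tangent of half this angle, whatever the lens; pixels are square), "cx", "cy" (the principal point, pixels), "R" (3x3) and "t" (3): a world point X has camera coordinates R X + t. Camera axes: x right, y down, z forward; pixel columns grow to the right and rows downward; lengths in m; the calibration is good to about 2 mm. A picture is of the moment at which its call begins.
- hand_in(): hands the job in; it is judged then, once.
The state is a dict: "time": time; "joint_pos": joint angles; "qd": joint speeds; "joint_torque": joint torques, N m; "position": TCP position; "tcp_rot": TCP orientation; "wrist_force": force on the tool from outside, world axes, zero at the start; "ft_torque": the same for the moment, N m; "finger_gap": finger opening in m; "finger_force": force on a finger pad.
Only numpy, scipy, OpenCV 4.12 (cv2) and the standard library are available. Lean on these libraries where they do the work, as an engineer would, in place of code of your own. Each camera call takes 0.05 s, during which the arm holds its last target. There are 200 camera calls.

TASK

Make up two stationery kits from the loose stock on the desk. In the tray with three compartments, lay the marker in the long compartment and put the eraser and the pencil sharpener in the two small ones, one in each; in the tray with two compartments, put the larger roll of tape in the wide compartment and stand the rubber stamp in the narrow one. Everything should lie flat on its compartment floor, the way up it was found, and the smaller roll of tape, the stapler and the pencil cup must stay where they are.

Things in the scene. Friction and masses are not known exactly. Their poses are not given: they have to be found in the camera images.
- three_tray: White drawing-kit tray, grey floor, fixed, three compartments: 158 (x) by 126 (y) by 10 mm high; walls and dividers 4 mm thick, 10 high; floor 3 mm. Origin at the centre of its underside, z up. Long compartment (inside 150 in x by 52) on the +y side, centred at x 0, y +33 mm; two small ones (inside 73 in x by 62) at x +38.5 and -38.5, y -28 mm.
- two_tray: White posting-kit tray, grey floor, fixed, two compartments: 150 (x) by 92 (y) by 10 mm high; walls and divider 4 mm thick, 10 high; floor 3 mm. Origin at the centre of its underside, z up. Wide compartment (inside 84 by 84 mm) centred at x -29 mm, y 0; narrow one (inside 54 in x by 84 in y) at x +44 mm, y 0.
- marker: Flat-sided white marker with a black cap, lying down, 120 (x) by 28 (y) by 20 (z) mm, about 30 g. Origin at the centre of its underside, z up. The cap is at +x; grip it across y.
- eraser: White block eraser with a paper sleeve, plain box 56 (x) by 26 (y) by 20 (z) mm, about 30 g. Origin at the centre of its underside, z up.
- sharpener: Bare aluminium double pencil sharpener, a block 42 (x) by 30 (y) by 24 (z) mm with two dark blades on top, about 40 g. Origin at the centre of its underside, z up.
- tape: The larger roll of paper tape, lying flat: outside diameter 56, hole 28, height 25 mm, about 50 g. Origin at the centre of its underside, z up (along its axis).
- stamp: Wooden rubber stamp standing on its base: base 44 (x) by 28 (y) by 14 mm high, with an upright dark round knob on the middle of it, 26 mm in diameter from 40 to 60 mm above the underside (overall height 65 mm, neck below the knob 14 to 18 mm), about 60 g. Origin at the centre of its underside, z up.
- narrow_tape: The smaller roll of paper tape, lying flat: outside diameter 40, hole 22, height 12 mm. Not wanted in either kit: leave it alone. Origin at the centre of its underside. (A low yellow note pad, 50 by 50 by 8 mm, not listed, also lies loose among the stock.)
- stapler: Black stapler, 130 (x) by 36 (y) by 53 mm high, standing at a far corner of the working area; leave it alone. Origin at the centre of its underside, z up.
- pen_cup: Dark metal cup of coloured pencils at the other far corner, 76 mm in diameter, cup 95 mm high, pencils up to about 175 mm; leave it alone. Origin at the centre of its underside, z up.
There are look-alikes about, which are no part of the job. Leave any blue look-alike of the eraser alone. Of the things shaped like the stamp, the wooden one is meant.

How it is judged (in metres and radians):
At the end, for the whole second after the job is handed in: Marker in the long, eraser and sharpener one in each small compartment of the three-compartment tray; larger tape in the wide, stamp in the narrow compartment of the other. Each origin inside its compartment, under 6 mm above the tray underside, upright within 0.08 rad, under 0.02 m/s (x of marker in the frame of three_tray between -0.075 and 0.075 m and y of marker in the frame of three_tray between 0.007 and 0.059 m and z of marker in the frame of three_tray below 0.006 m and angle between each of marker, tape, stamp's own z axis and vertical below 0.08 rad and linear speed of each of marker, tape, stamp below 0.02 m/s and (((x of eraser in the frame of three_tray between 0.002 and 0.075 m and y of eraser in the frame of three_tray between -0.059 and 0.003 m and z of eraser in the frame of three_tray below 0.006 m and angle between eraser's own z axis and vertical below 0.08 rad and linear speed of eraser below 0.02 m/s) and (x of sharpener in the frame of three_tray between -0.075 and -0.002 m and y of sharpener in the frame of three_tray between -0.059 and 0.003 m and z of sharpener in the frame of three_tray below 0.006 m and angle between sharpener's own z axis and vertical below 0.08 rad and linear speed of sharpener below 0.02 m/s)) or ((x of eraser in the frame of three_tray between -0.075 and -0.002 m and y of eraser in the frame of three_tray between -0.059 and 0.003 m and z of eraser in the frame of three_tray below 0.006 m and angle between eraser's own z axis and vertical below 0.08 rad and linear speed of eraser below 0.02 m/s) and (x of sharpener in the frame of three_tray between 0.002 and 0.075 m and y of sharpener in the frame of three_tray between -0.059 and 0.003 m and z of sharpener in the frame of three_tray below 0.006 m and angle between sharpener's own z axis and vertical below 0.08 rad and linear speed of sharpener below 0.02 m/s))) and x of tape in the frame of two_tray between -0.071 and 0.013 m and y of tape in the frame of two_tray between -0.042 and 0.042 m and z of each of tape, stamp in the frame of two_tray below 0.006 m and x of stamp in the frame of two_tray between 0.017 and 0.071 m and y of stamp in the frame of two_tray between -0.042 and 0.042 m); the robot touches nothing.
It fails at once if the smaller roll of tape is moved by more than 30 mm (distance of narrow_tape from where it was at the start of the episode above 0.03 m).
It fails at once if the stapler is moved by more than 30 mm (distance of stapler from where it was at the start of the episode above 0.03 m).
It fails at once if the pencil cup is moved by more than 30 mm (distance of pen_cup from where it was at the start of the episode above 0.03 m).
It also fails if it takes over 120 s, if anything falls off the work surface, if the arm or the gripper's body presses on something with over 40 N, if the wrist force passes 120 N, or if a joint passes its speed limit or range.

## Working session

There is one attempt and no reset: what is moved stays moved. The work goes in short steps, Python scripts to look and compute and a shell command to move; the robot and the scene stay as the last step left them, time stands still between calls to the robot, and variables do not carry over. Pictures are saved under pics/ and viewed, at most 14 in all, crops included, and the job is handed in when it is done.

```bash
mkdir -p pics
cat > h.py <<'E'
import numpy as np,cv2
from workcell import get_obs,get_image
def snap(n,f=None):
    im=get_image(n)
    if f: cv2.imwrite('pics/'+f,im['frame'])
    return im
def foc(im): return 240/np.tan(np.radians(im['vfov'])/2)
def ray(im,u,v,z):
    f=foc(im);R=np.array(im['R']);t=np.array(im['t'])
    d=R.T@np.array([(u-im['cx'])/f,(v-im['cy'])/f,1]);c=-R.T@t
    return c+d*(z-c[2])/d[2]
def cloud(im):
    f=foc(im);R=np.array(im['R']);t=np.array(im['t']);D=im['depth']
    v,u=np.mgrid[:480,:640]
    P=np.stack([(u-im['cx'])/f*D,(v-im['cy'])/f*D,D],-1)
    return (P-t)@R
E
python3 - <<'E'
from h import *
for n in ('top','scene','wrist'):
    im=snap(n,n+'0.png'); np.savez('/tmp/'+n,**im)
    print(n,im['vfov'],im['cx'],im['cy'],-np.array(im['R']).T@im['t'],(im['depth']>0).mean())
o=get_obs();print(o['time'],o['position'],o['tcp_rot'],o['finger_gap'])
from workcell import grip_point_offset as g;print(g)
E
```

```text
top 53.81907095094282 312.15742931931425 226.64503379999948 [0.3751217  0.01489834 0.98386905] 0.9958170572916667
scene 48.622855171364215 331.1680668350525 247.40511777450504 [0.85856172 0.49275068 0.72744461] 0.9959993489583333
wrist 71.90452124423607 315.830282344946 243.96493751678634 [0.09468395 0.67495311 0.37282699] 0.9961946614583334
0.15 [0.17467329 0.65185649 0.23074748] [[-9.65919947e-01  2.58840833e-01 -2.81306536e-04]
 [ 2.58840981e-01  9.65919568e-01 -8.56710720e-04]
 [ 4.99677711e-05 -9.00327633e-04 -9.99999593e-01]] 0.08558413139986608
0.0187
```

View pics/top0.png

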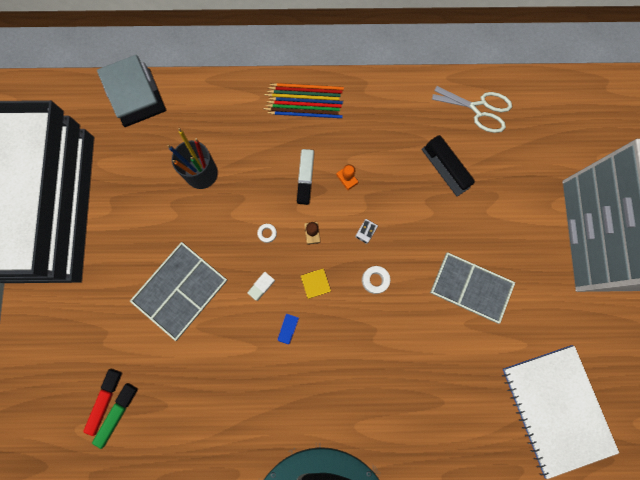

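View pics/scene0.png

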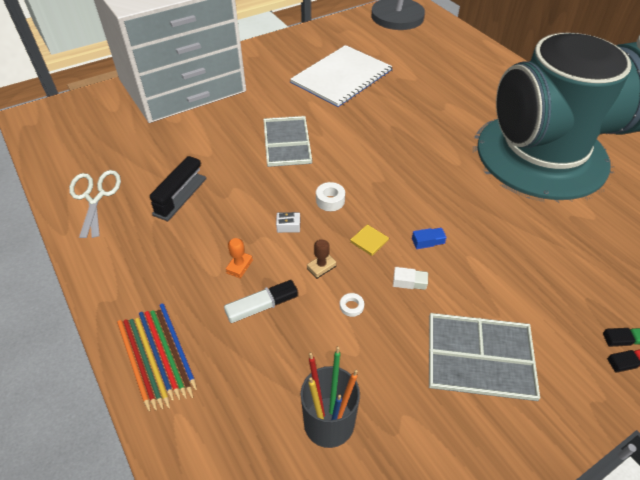

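The top view shows the pencil cup at (195,162), marker (305,177), orange stamp (347,175), stapler (447,165), small tape (267,233), wooden stamp (312,232) and sharpener (367,230). It also shows the eraser (261,286), note pad (315,283), large tape (376,279), blue eraser (288,329), three-tray (178,291) and two-tray (473,288). The scene view agrees.

Run:
```python
from h import *
ims={n:dict(np.load(f'/tmp/{n}.npz')) for n in('top','scene')}
im=ims['top'];P=cloud(im)
flat=P[200:260,410:440,2];print('table z',np.median(flat))
def rect(name,c,r,zmin,zmax,hgt):
    # px blob by depth-height near seed; ray onto top plane
    m=((P[...,2]>zmin)&(P[...,2]<zmax)).astype(np.uint8)
    w=np.zeros_like(m);cv2.circle(w,c,r,1,-1);m&=w
    n,l,s,ce=cv2.connectedComponentsWithStats(m)
    k=1+np.argmax(s[1:,4]);v,u=np.nonzero(l==k)
    X=np.array([ray(im,a,b,hgt)[:2] for a,b in zip(u,v)])
    (cx,cy),(a,b),ang=cv2.minAreaRect((X*1000).astype(np.float32))
    print(name,len(u),'rect c',np.round([cx,cy],1),'sz',np.round([a,b],1),'ang',round(ang,1),'mean',np.round(X.mean(0)*1000,1),'z',np.round(np.median(P[l==k][:,2])*1000,1))
rect('marker',(305,177),38,.014,.03,.02)
rect('eraser',(261,286),22,.014,.03,.02)
rect('sharp',(367,230),16,.017,.035,.024)
rect('tape',(376,279),24,.018,.035,.025)
rect('stampbase',(312,236),20,.009,.02,.014)
rect('knob',(312,230),20,.04,.075,.062)
rect('narrow',(267,233),16,.007,.02,.012)
rect('orange',(347,175),22,.04,.075,.062)
rect('orangeb',(347,180),20,.008,.02,.014)
rect('cup',(195,165),45,.06,.1,.095)
rect('stapler',(447,165),45,.025,.08,.05)
rect('pad',(315,283),24,.005,.02,.008)
g=im['frame'].astype(int);white=((g.min(2)>150)).astype(np.uint8)
sat=cv2.cvtColor(im['frame'],cv2.COLOR_BGR2HSV)[...,1]
for n,c in(('three',(178,291)),('two',(473,288))):
    m=((sat<70)*1).astype(np.uint8);w=np.zeros_like(m);cv2.circle(w,c,62,1,-1);m&=w
    nn,l,s,_=cv2.connectedComponentsWithStats(m);k=1+np.argmax(s[1:,4]);v,u=np.nonzero(l==k)
    X=np.array([ray(im,a,b,.01)[:2] for a,b in zip(u,v)])*1000
    print(n,cv2.minAreaRect(X.astype(np.float32)))
    # wall pixels
    q=(l==k)&(g.min(2)>140);v,u=np.nonzero(q);Y=np.array([ray(im,a,b,.01)[:2] for a,b in zip(u,v)])*1000
    print('  wallmean',Y.mean(0),'allmean',X.mean(0))
    for a in ((160,270),(150,297)): pass
```

```text
table z 0.0005715274334121538
marker 699 rect c [681.1  25.1] sz [ 28.2 120. ] ang 84.4 mean [680.5  25. ] z 20.5
eraser 365 rect c [448.7 117.5] sz [27.1 55.8] ang 49.4 mean [448.9 117.3] z 20.7
sharp 293 rect c [ 560.3 -101.1] sz [29.7 42.9] ang 58.0 mean [ 560.3 -101. ] z 24.7
tape 459 rect c [ 459.4 -117.3] sz [54.8 52.5] ang 89.3 mean [ 459.3 -117. ] z 25.4
stampbase 116 rect c [550.3  10.5] sz [26.6 27.7] ang 7.2 mean [546.7  10.6] z 14.3
knob 146 rect c [557.6  12.1] sz [23.9 26.3] ang 89.4 mean [557.9  11.5] z 63.8
narrow 200 rect c [560.1 106.2] sz [37.8 36.2] ang 89.4 mean [560.  106.1] z 12.5
orange 151 rect c [676.2 -64.7] sz [24.5 29.9] ang 88.6 mean [675.5 -64. ] z 63.6
orangeb 166 rect c [677.6 -64.3] sz [44.3 29.8] ang 34.0 mean [672.3 -64.6] z 14.3
cup 643 rect c [691.4 245.9] sz [88.1 74. ] ang 44.7 mean [689.  246.3] z 83.9
stapler 996 rect c [ 696.9 -276.5] sz [125.6  39.6] ang 34.3 mean [ 697.8 -276.7] z 52.6
pad 591 rect c [454.1   6. ] sz [49.9 49.9] ang 17.5 mean [454.1   6. ] z 8.7
three ((442.56402587890625, 287.1300048828125), (127.58050537109375, 158.22958374023438), 50.42049789428711)
  wallmean [440.97591866 284.81244977] allmean [441.69194519 287.37720712]
two ((441.6004333496094, -315.27117919921875), (151.2972869873047, 92.61540222167969), 64.64231872558594)
  wallmean [ 442.8280205  -313.13823495] allmean [ 441.0726522  -315.55247639]
```

```bash
cat >> h.py <<'E'
def to(x,y,z,phi):
    "spin first, then slide (tool axes after the spin), mm/deg in"
    o=get_obs();R=np.array(o['tcp_rot']);p=np.array(o['position'])*1000
    cur=np.degrees(np.arctan2(R[1,1],R[0,1]));s=(cur-phi+90)%180-90
    a=np.radians(cur-s);ty=np.array([np.cos(a),np.sin(a),0]);tx=np.array([np.cos(a+np.pi/2),np.sin(a+np.pi/2),0])
    d=np.array([x,y,z])-p
    print(f"t {o['time']:.2f} pos {p.round(1)} phi {cur:.1f} gap {o['finger_gap']*1000:.1f} j {np.round(o['joint_pos'],0)} | spin {np.radians(s):.4f} slide x {d@tx:.1f} y {d@ty:.1f} z {-d[2]:.1f}")
E
python3 - <<'E'
from h import *
P=cloud(dict(np.load('/tmp/top.npz')));Q=P[80:300,0:95].reshape(-1,3);Q=Q[Q[:,2]>.04]
print(Q.min(0),Q.max(0))
to(300,330,200,49.4);to(448.9,117.4,120,49.4)
E
```

```text
[0.3751217  0.01489834 0.04000059] [0.78303427 0.6302923  0.98386905]
t 0.15 pos [174.7 651.9 230.7] phi 75.0 gap 85.6 j [73.  7. 83.  0. 91. -2.] | spin 0.4468 slide x -304.6 y -162.8 z 30.7
t 0.15 pos [174.7 651.9 230.7] phi 75.0 gap 85.6 j [73.  7. 83.  0. 91. -2.] | spin 0.4468 slide x -556.0 y -227.3 z 110.7
```

```bash
python3 -m jog '{"slide":[[0,0,0],[0,0,0],[0,0,0],[-0.033,-0.027,0],[-0.033,-0.027,0],[-0.033,-0.027,0],[-0.033,-0.027,0],[-0.033,-0.027,0],[-0.033,-0.027,0],[-0.051,-0.0094,0.0158],[-0.051,-0.0094,0.0158],[-0.051,-0.0094,0.0158],[-0.051,-0.0094,0.0158],[-0.051,-0.0094,0.0158],[-0.051,-0.0094,0.0158],[-0.051,-0.0094,0.0158],[0,0,0]],"spin":[0.149,0.149,0.149,0,0,0,0,0,0,0,0,0,0,0,0,0,0]}' 0 30
python3 - <<'E'
from h import *
to(448.9,117.4,120,49.4)
im=snap('wrist','w1.png')
P=cloud(im);np.savez('/tmp/w1',**im)
m=((P[...,2]>.014)&(P[...,2]<.028)).astype(np.uint8)
n,l,s,c=cv2.connectedComponentsWithStats(m)
for k in range(1,n):
    if s[k,4]<300: continue
    v,u=np.nonzero(l==k);X=np.array([ray(im,a,b,np.median(P[l==k][:,2]))[:2] for a,b in zip(u,v)])*1000
    print(s[k,4],c[k].round(),np.round(np.median(P[l==k][:,2])*1000,1),[np.round(q,1) for q in cv2.minAreaRect(X.astype(np.float32))],X.mean(0).round(1))
E
```

```text
time: 2.28
position: [0.4484, 0.1154, 0.1192]
tcp_rot: [[-0.757, 0.654, -0.002], [0.654, 0.757, -0.001], [0.001, -0.002, -1.0]]
wrist_force: [-0.5, 0.4, -0.3]
finger_gap: 0.0855
finger_force: 0.0
t 2.27 pos [448.4 115.4 119.2] phi 49.2 gap 85.5 j [ 11. -18. 116.  -0.  82. -38.] | spin -0.0041 slide x 0.9 y 1.9 z -0.8
2785 [187. 203.] 19.5 [array([361.2,  65.7]), array([29.3, 55.8]), np.float64(70.4)] [360.9  66. ]
2401 [317. 239.] 19.7 [array([445.5, 120.3]), array([26.6, 56.4]), np.float64(49.1)] [445.  120.6]
1232 [598. 335.] 21.2 [array([669.5, 241.5]), array([35.6, 71.7]), np.float64(26.3)] [664.2 244.4]
```

View pics/w1.png

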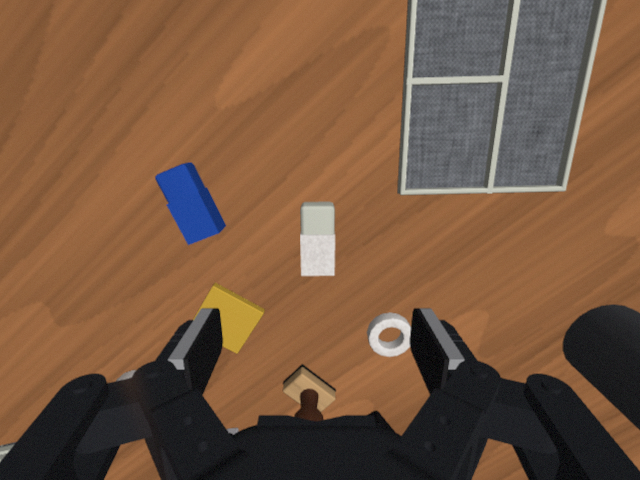

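The wrist view shows the eraser at (317,239) midway between the fingers, with the blue one at (190,203) and the small tape at (390,335). Both are clear of the fingers' path.

```bash
python3 -m jog '{"slide":[[0.003,0.0018,0.04],[0,0,0.04],[0,0,0.025],[0,0,0.006],[0,0,0]],"spin":[0,0,0,0,0]}' && python3 -m jog '{"slide":[[0,0,0],[0,0,0],[0,0,0],[0,0,0],[0,0,0],[0,0,0],[0,0,-0.03],[0,0,-0.03]],"spin":[0,0,0,0,0,0,0,0]}' 255 40
python3 -c "
from h import *
to(395.1,290.1,80,50.4)
im=snap('wrist','w2.png')"
```

```text
time: 2.95
position: [0.4467, 0.1217, 0.0105]
tcp_rot: [[-0.76, 0.65, 0.001], [0.65, 0.76, 0.0], [-0.0, 0.0, -1.0]]
wrist_force: [-0.6, 0.9, -0.4]
finger_gap: 0.0852
finger_force: 0.0
time: 3.95
position: [0.4464, 0.121, 0.0702]
tcp_rot: [[-0.759, 0.651, -0.001], [0.651, 0.759, -0.0], [0.001, -0.001, -1.0]]
wrist_force: [-0.5, 0.5, -0.6]
finger_gap: 0.0247
finger_force: 39.4
t 3.95 pos [446.4 121.   70.2] phi 49.4 gap 24.7 j [ 12. -16. 119.   0.  77. -37.] | spin -0.0178 slide x 147.3 y 97.6 z -9.8
```

View pics/w2.png

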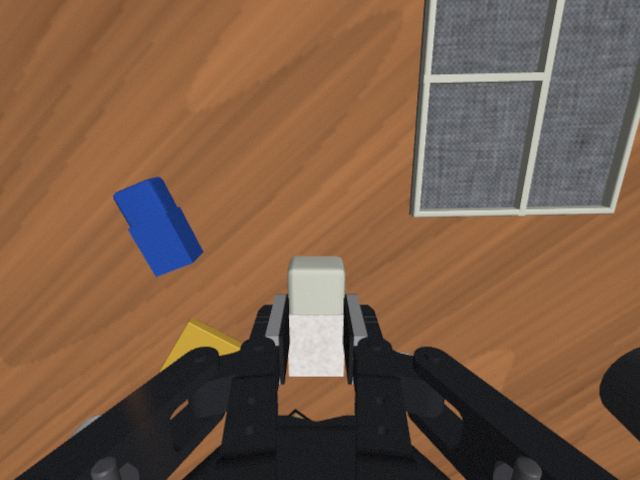

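The eraser is gripped centrally at (317,317), and the tray is up to the right. Now to place it.

```bash
python3 -m jog '{"slide":[[0,0,-0.01],[0.0368,0.0244,0],[0.0368,0.0244,0],[0.0368,0.0244,0],[0.0368,0.0244,0],[0,0,0],[0,0,0.025],[0,0,0]],"spin":[-0.018,0,0,0,0,0,0,0]}' 
python3 -c "
from h import *
to(395.1,290.1,14,50.4)
im=snap('wrist','w3.png')"
```

```text
time: 5.0
position: [0.3946, 0.289, 0.0529]
tcp_rot: [[-0.771, 0.637, -0.003], [0.637, 0.771, -0.002], [0.001, -0.004, -1.0]]
wrist_force: [0.1, -0.5, -0.4]
finger_gap: 0.0246
finger_force: 39.5
t 5.00 pos [394.6 289.   52.9] phi 50.4 gap 24.6 j [ 33. -11. 116.  -0.  74. -17.] | spin 0.0004 slide x 0.3 y 1.2 z 38.9
```

View pics/w3.png

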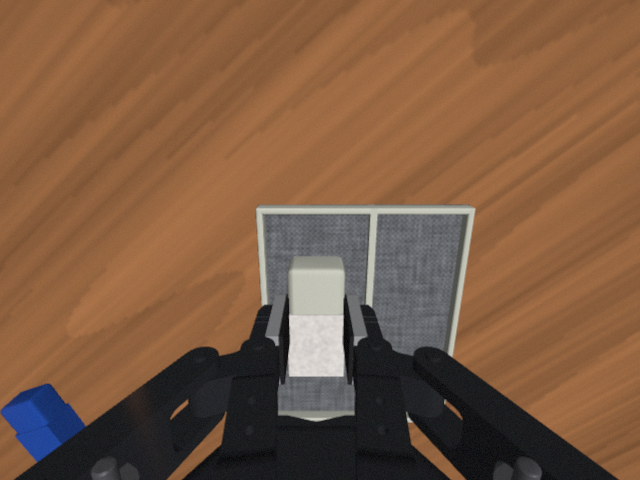

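```bash
python3 -m jog '{"slide":[[0,0.001,0.02],[0,0,0.012],[0,0,0.0065],[0,0,0],[0,0,0]],"spin":[0,0,0,0,0]}' && python3 -m jog '{"slide":[[0,0,0],[0,0,0],[0,0,0],[0,0,-0.03],[0,0,-0.05],[0,0,0]],"spin":[0,0,0,0,0,0]}' 130
python3 -c "
from h import *
im=snap('wrist','w4.png')
to(681,25,120,84.4);to(560.3,-101,110,58)"
```

```text
time: 5.68
position: [0.3963, 0.2911, 0.0168]
tcp_rot: [[-0.771, 0.637, 0.001], [0.637, 0.771, 0.0], [-0.0, 0.001, -1.0]]
wrist_force: [-1.0, -0.0, 0.4]
finger_gap: 0.0249
finger_force: 39.5
time: 6.42
position: [0.3975, 0.2919, 0.1001]
tcp_rot: [[-0.771, 0.637, 0.005], [0.637, 0.771, 0.003], [-0.002, 0.006, -1.0]]
wrist_force: [0.4, -0.1, -0.2]
finger_gap: 0.042
finger_force: 0.0
t 6.47 pos [396.7 291.4  97.9] phi 50.4 gap 42.1 j [ 33. -13. 114.  -0.  79. -17.] | spin -0.5929 slide x -308.9 y -237.4 z -22.1
t 6.47 pos [396.7 291.4  97.9] phi 50.4 gap 42.1 j [ 33. -13. 114.  -0.  79. -17.] | spin -0.1322 slide x -346.7 y -246.1 z -12.1
```

View pics/w4.png

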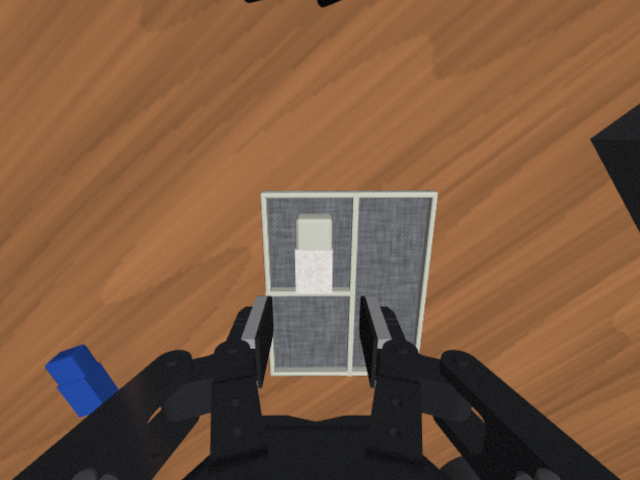

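The eraser lies in the upper-left small compartment, with its near end at row 293 close to the divider at row 291. I'll check the height and position numerically.

```bash
cat >> h.py <<'E'
def blobs(im,z0,z1,win,minpx=150):
    P=cloud(im);m=((P[...,2]>z0)&(P[...,2]<z1)).astype(np.uint8)
    w=np.zeros_like(m);w[win[1]:win[3],win[0]:win[2]]=1;m&=w
    n,l,s,c=cv2.connectedComponentsWithStats(m)
    for k in range(1,n):
        if s[k,4]<minpx: continue
        Q=P[l==k];z=np.median(Q[:,2])
        # plane tilt by least squares
        A=np.c_[Q[:,:2],np.ones(len(Q))];g=np.linalg.lstsq(A,Q[:,2],rcond=None)[0]
        print(s[k,4],c[k].round(),'z',round(z*1000,1),[np.round(q,1) for q in cv2.minAreaRect((Q[:,:2]*1000).astype(np.float32))],'slope',g[:2].round(3))
E
python3 - <<'E'
from h import *
im=snap('wrist')
blobs(im,.016,.034,(280,200,360,310))
blobs(im,.007,.013,(250,180,450,300))
t=snap('top');blobs(t,.016,.034,(120,230,240,350),50)
E
```

```text
2869 [315. 256.] z 22.7 [array([397.3, 291.4]), array([26.6, 56.8]), np.float64(51.0)] slope [ 0.023 -0.018]
3158 [348. 234.] z 9.4 [array([411.6, 312.4]), array([126.2,  83.9]), np.float64(50.3)] slope [0.    0.001]
257 [178. 307.] z 24.0 [array([407.4, 283.6]), array([27.3, 37.5]), np.float64(50.0)] slope [-0.     0.024]
```

```bash
python3 -m jog '{"slide":[[0,0,-0.012],[-0.0433,-0.0308,0],[-0.0433,-0.0308,0],[-0.0433,-0.0308,0],[-0.0433,-0.0308,0],[-0.0433,-0.0308,0],[-0.0433,-0.0308,0],[-0.0433,-0.0308,0],[-0.0433,-0.0308,0],[0,0,0],[0,0,0]],"spin":[-0.132,0,0,0,0,0,0,0,0,0,0]}' 0
python3 - <<'E'
from h import *
to(560.3,-101,9,58)
im=snap('wrist');blobs(im,.016,.034,(0,0,640,400),400)
E
```

```text
time: 7.95
position: [0.5585, -0.1014, 0.1069]
tcp_rot: [[-0.848, 0.531, -0.002], [0.531, 0.848, 0.001], [0.002, -0.0, -1.0]]
wrist_force: [-0.3, 0.3, 0.3]
finger_gap: 0.0855
finger_force: 0.0
t 7.95 pos [ 558.5 -101.4  106.9] phi 58.0 gap 85.5 j [-13.  -3. 104.   0.  79. -71.] | spin -0.0009 slide x -1.3 y 1.3 z 97.9
4704 [213. 139.] z 24.3 [array([ 457.5, -115.1]), array([54.8, 55. ]), np.float64(49.7)] slope [-0.002 -0.002]
4972 [534. 287.] z 19.5 [array([679.5,  26.9]), array([ 29.6, 120.5]), np.float64(84.2)] slope [0.002 0.031]
2275 [316. 250.] z 23.8 [array([558.2, -99.6]), array([29.8, 42.1]), np.float64(58.5)] slope [ 0.031 -0.018]
```

```bash
python3 -m jog '{"slide":[[0,0.0012,0.045],[0,0,0.035],[0,0,0.018],[0,0,0],[0,0,0]],"spin":[0,0,0,0,0]}' && python3 -m jog '{"slide":[[0,0,0],[0,0,0],[0,0,0],[0,0,0],[0,0,0],[0,0,0],[0,0,-0.03],[0,0,-0.05],[0,0,0]],"spin":[0,0,0,0,0,0,0,0,0]}' 255 40
python3 -c "
from h import *
to(454.4,241,90,50.4)"
```

```text
time: 8.62
position: [0.5605, -0.1005, 0.0117]
tcp_rot: [[-0.848, 0.53, 0.002], [0.53, 0.848, -0.0], [-0.002, 0.001, -1.0]]
wrist_force: [0.7, -0.3, -0.6]
finger_gap: 0.0855
finger_force: 0.0
time: 9.75
position: [0.5614, -0.101, 0.0942]
tcp_rot: [[-0.848, 0.53, 0.006], [0.53, 0.848, -0.001], [-0.006, 0.002, -1.0]]
wrist_force: [-0.0, -0.6, -0.7]
finger_gap: 0.029
finger_force: 39.6
t 9.75 pos [ 561.4 -101.    94.2] phi 58.0 gap 29.0 j [-13.  -3. 105.   0.  77. -71.] | spin 0.1324 slide x 300.5 y 195.3 z 4.2
```

```bash
python3 -m jog '{"slide":[[0,0,0],[0.0429,0.0279,0],[0.0429,0.0279,0],[0.0429,0.0279,0],[0.0429,0.0279,0],[0.0429,0.0279,0],[0.0429,0.0279,0],[0.0429,0.0279,0],[0,0,0.02],[0,0,0.02],[0,0,0],[0,0,0]],"spin":[0.1324,0,0,0,0,0,0,0,0,0,0,0]}' 
python3 -c "
from h import *
to(454.4,241,14,50.4)
im=snap('wrist','w5.png')"
```

```text
time: 11.25
position: [0.4533, 0.2405, 0.0503]
tcp_rot: [[-0.77, 0.639, -0.0], [0.639, 0.77, -0.0], [0.0, -0.0, -1.0]]
wrist_force: [-0.2, 0.5, -0.3]
finger_gap: 0.0291
finger_force: 39.7
t 11.25 pos [453.3 240.5  50.3] phi 50.3 gap 29.1 j [ 25.  -7. 114.  -0.  74. -25.] | spin -0.0014 slide x -0.5 y 1.1 z 36.3
```

View pics/w5.png

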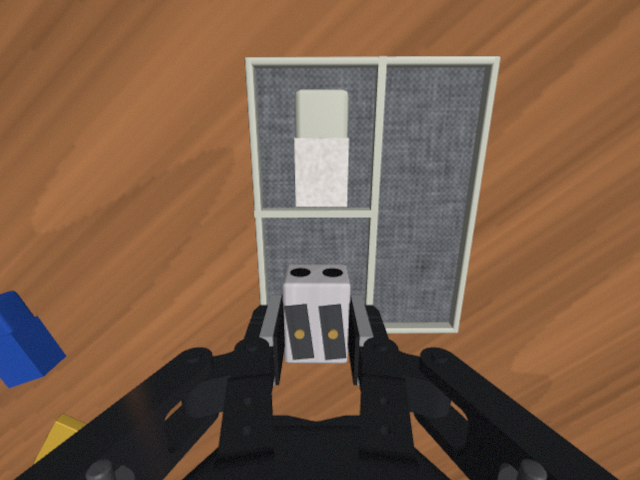

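The sharpener sits over the lower small compartment, at col 316 against walls at 263 and 367. The eraser rests in the other one, clear of the divider.

```bash
python3 -m jog '{"slide":[[0,0.0005,0.02],[0,0,0.012],[0,0,0.004],[0,0,0],[0,0,0]],"spin":[0,0,0,0,0]}' && python3 -m jog '{"slide":[[0,0,0],[0,0,0],[0,0,0],[0,0,-0.04],[0,0,-0.05],[0,0,0],[0,0,0]],"spin":[0,0,0,0,0,0,0]}' 120
python3 -c "
from h import *
im=snap('wrist');blobs(im,.016,.034,(0,0,640,400),400)
to(680,26,110,84.4)"
```

```text
time: 11.92
position: [0.4532, 0.2417, 0.0141]
tcp_rot: [[-0.77, 0.637, -0.0], [0.637, 0.77, -0.0], [0.0, -0.0, -1.0]]
wrist_force: [0.6, 0.5, -0.8]
finger_gap: 0.029
finger_force: 39.7
time: 12.8
position: [0.453, 0.2416, 0.1038]
tcp_rot: [[-0.77, 0.637, -0.0], [0.637, 0.77, -0.0], [0.0, -0.0, -1.0]]
wrist_force: [0.3, -0.3, -0.5]
finger_gap: 0.0456
finger_force: 0.0
3606 [319. 145.] z 22.7 [array([397.6, 291.5]), array([26.6, 55.9]), np.float64(50.5)] slope [ 0.017 -0.011]
2455 [316. 251.] z 26.7 [array([452.2, 243.8]), array([29.9, 42.2]), np.float64(49.5)] slope [ 0.051 -0.036]
2439 [ 62. 303.] z 19.3 [array([360.8,  65. ]), array([29.2, 56.4]), np.float64(70.0)] slope [ 0.007 -0.037]
t 12.85 pos [452.8 241.5 103.2] phi 50.4 gap 45.4 j [ 25. -10. 111.  -0.  79. -25.] | spin -0.5934 slide x -247.2 y -192.3 z -6.8
```

```bash
python3 -m jog '{"slide":[[0,0,-0.002],[0,0,-0.002],[0,0,-0.002],[0,0,-0.001],[-0.0412,-0.032,0],[-0.0412,-0.032,0],[-0.0412,-0.032,0],[-0.0412,-0.032,0],[-0.0412,-0.032,0],[-0.0412,-0.032,0],[0,0,0],[0,0,0]],"spin":[-0.1484,-0.1484,-0.1484,-0.1484,0,0,0,0,0,0,0,0]}' 0
python3 - <<'E'
from h import *
to(680,26,9,84.4)
im=snap('wrist');blobs(im,.016,.034,(0,0,640,400),400)
E
```

```text
time: 14.35
position: [0.6798, 0.0266, 0.1096]
tcp_rot: [[-0.995, 0.098, -0.002], [0.098, 0.995, 0.0], [0.002, -0.0, -1.0]]
wrist_force: [-1.0, 0.1, -0.3]
finger_gap: 0.0853
finger_force: 0.0
t 14.35 pos [679.8  26.6 109.6] phi 84.4 gap 85.3 j [  0.  11.  90.   0.  80. -84.] | spin -0.0002 slide x -0.3 y -0.6 z 100.6
5455 [314. 241.] z 19.4 [array([679.7,  26.8]), array([ 27.9, 119. ]), np.float64(84.4)] slope [-0.002 -0.   ]
1900 [591. 227.] z 25.3 [array([685.9, 231. ]), array([30.8, 71.1]), np.float64(69.8)] slope [-0.016 -0.054]
```

```bash
python3 -m jog '{"slide":[[0,0,0.045],[0,0,0.035],[0,0,0.02],[0,0,0],[0,0,0]],"spin":[0,0,0,0,0]}' && python3 -m jog '{"slide":[[0,0,0],[0,0,0],[0,0,0],[0,0,0],[0,0,0],[0,0,0],[0,0,-0.03],[0,0,-0.05],[0,0,0]],"spin":[0,0,0,0,0,0,0,0,0]}' 255 40
python3 -c "
from h import *
to(463,313,90,50.4)"
```

```text
time: 15.02
position: [0.6812, 0.0267, 0.0129]
tcp_rot: [[-0.995, 0.097, 0.002], [0.097, 0.995, -0.0], [-0.002, 0.0, -1.0]]
wrist_force: [-0.3, 0.3, 0.2]
finger_gap: 0.0855
finger_force: 0.0
time: 16.15
position: [0.6822, 0.0265, 0.0957]
tcp_rot: [[-0.995, 0.097, 0.006], [0.097, 0.995, -0.0], [-0.006, 0.001, -1.0]]
wrist_force: [0.5, 0.5, -0.5]
finger_gap: 0.0269
finger_force: 39.5
t 16.15 pos [682.2  26.5  95.7] phi 84.4 gap 26.9 j [  0.  11.  90.  -0.  78. -84.] | spin 0.5936 slide x 351.6 y 81.0 z 5.7
```

```bash
python3 -m jog '{"slide":[[0,0,0],[0,0,0],[0,0,0],[0,0,0],[0.0502,0.0116,0],[0.0502,0.0116,0],[0.0502,0.0116,0],[0.0502,0.0116,0],[0.0502,0.0116,0],[0.0502,0.0116,0],[0.0502,0.0116,0],[0,0,0.02],[0,0,0.02],[0,0,0],[0,0,0]],"spin":[0.1484,0.1484,0.1484,0.1484,0,0,0,0,0,0,0,0,0,0,0]}'
python3 -c "
from h import *
to(463.6,313,14,50.4)
im=snap('wrist','w6.png')"
```

```text
time: 18.02
position: [0.4621, 0.3124, 0.0512]
tcp_rot: [[-0.77, 0.638, -0.0], [0.638, 0.77, -0.0], [0.0, -0.0, -1.0]]
wrist_force: [0.2, -0.7, -0.2]
finger_gap: 0.0267
finger_force: 39.5
t 18.02 pos [462.1 312.4  51.2] phi 50.3 gap 26.7 j [ 31.  -2. 108.  -0.  73. -19.] | spin -0.0013 slide x -0.8 y 1.4 z 37.2
```

View pics/w6.png

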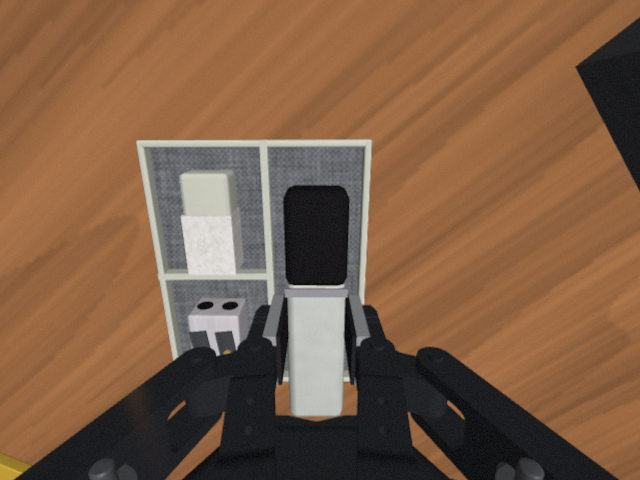

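The marker is over the long compartment and centred across it (col 316), but along it sits nearer the bottom end. The eraser's near end (row 273) is also close to the divider (row 275). I'll check the tray position along its length from this view.

Run:
```python
from h import *
im=snap('wrist');P=cloud(im)
c=np.array([442.6,287.1]);a=np.radians(-39.6);ex=np.array([np.cos(a),np.sin(a)]);ey=np.array([-ex[1],ex[0]])
def tr(q): d=np.asarray(q)[:2]*1000-c;return np.round([d@ex,d@ey],1)
for uv in((138,142),(371,140)): print('far corners',tr(ray(im,*uv,.01)))
for uv in((158,275),(268,275)): print('divider',tr(ray(im,*uv,.01)))
print('eraser top rows',tr(ray(im,209,172,.023)),tr(ray(im,211,273,.023)))
print('marker ends',tr(P[192,316]),P[192,316,2],tr(P[408,316]),P[408,316,2])
R=np.array(im['R']);print(R[2])
im=dict(np.load('/tmp/top.npz'))
```

```text
far corners [-80.3 -60.9]
far corners [-81.   62.7]
divider [ -3.3 -62.2]
divider [-3.1  4.3]
eraser top rows [-66.  -20.8] [-10.2 -25.5]
marker ends [-61.5  33.4] 0.05715146606284199 [49.9 33.2] 0.059119562869383614
[ 0.24712283 -0.20321941 -0.94743452]
```

The camera is tilted, so that impression was misleading: the eraser is centred in its compartment. The marker needs about 4 mm toward tray +x.

```bash
python3 -m jog '{"slide":[[-0.004,0.0005,0.02],[0,0,0.011],[0,0,0.004],[0,0,0],[0,0,0]],"spin":[0,0,0,0,0]}' && python3 -m jog '{"slide":[[0,0,0],[0,0,0],[0,0,0],[0,0,-0.04],[0,0,-0.05],[0,0,0],[0,0,0]],"spin":[0,0,0,0,0,0,0]}' 130
python3 -c "
from h import *
im=snap('wrist');blobs(im,.016,.034,(0,0,640,480),400)
to(558,12.5,140,75)"
```

```text
time: 18.75
position: [0.4651, 0.3111, 0.0166]
tcp_rot: [[-0.771, 0.637, 0.0], [0.637, 0.771, 0.0], [-0.0, 0.001, -1.0]]
wrist_force: [0.3, 0.2, -0.1]
finger_gap: 0.0265
finger_force: 39.5
time: 19.62
position: [0.4648, 0.3108, 0.1058]
tcp_rot: [[-0.771, 0.637, -0.0], [0.637, 0.771, -0.0], [0.0, -0.0, -1.0]]
wrist_force: [-0.3, 0.5, -0.7]
finger_gap: 0.042
finger_force: 0.0
4565 [587. 134.] z 25.1 [array([536.5, 494.5]), array([ 57.8, 183.2]), np.float64(70.7)] slope [-0.014 -0.03 ]
2193 [613. 124.] z 17.8 [array([528.7, 518.6]), array([96.9, 12.8]), np.float64(0.1)] slope [ 0.001 -0.025]
3187 [231. 198.] z 22.6 [array([397.3, 291.7]), array([27. , 55.7]), np.float64(50.4)] slope [-0.003 -0.035]
5876 [316. 242.] z 22.3 [array([463.9, 313.4]), array([ 28.2, 118.5]), np.float64(50.2)] slope [0.    0.003]
1928 [234. 290.] z 26.6 [array([452.2, 243.8]), array([30.1, 42.8]), np.float64(49.8)] slope [ 0.059 -0.077]
1093 [ 12. 350.] z 19.4 [array([365.1,  63.6]), array([29.4, 47.1]), np.float64(70.3)] slope [ 0.005 -0.044]
563 [438. 444.] z 26.1 [array([678.9, 282.4]), array([44.6,  8.9]), np.float64(25.6)] slope [ 0.14  -0.288]
t 19.68 pos [464.5 310.6 105.2] phi 50.4 gap 42.2 j [ 31.  -4. 105.  -0.  79. -19.] | spin -0.4294 slide x -167.5 y -263.8 z -34.8
```

```bash
python3 -m jog '{"slide":[[0,0,-0.012],[0,0,-0.012],[0,0,-0.011],[-0.0279,-0.044,0],[-0.0279,-0.044,0],[-0.0279,-0.044,0],[-0.0279,-0.044,0],[-0.0279,-0.044,0],[-0.0279,-0.044,0],[0,0,0],[0,0,0]],"spin":[-0.1431,-0.1431,-0.1431,0,0,0,0,0,0,0,0]}' 0
python3 - <<'E'
from h import *
to(558,12.5,31,75)
im=snap('wrist','w7.png');blobs(im,.04,.075,(150,0,500,400),200);blobs(im,.009,.018,(150,0,500,400),200)
E
```

```text
time: 21.05
position: [0.5578, 0.0127, 0.1401]
tcp_rot: [[-0.966, 0.259, -0.002], [0.259, 0.966, 0.0], [0.002, -0.0, -1.0]]
wrist_force: [1.0, 0.6, -1.0]
finger_gap: 0.0851
finger_force: 0.0
t 21.05 pos [557.8  12.7 140.1] phi 75.0 gap 85.1 j [ -1.  -6. 104.   0.  82. -76.] | spin -0.0007 slide x -0.2 y -0.2 z 109.1
1167 [314. 250.] z 63.0 [array([556.9,  13.4]), array([25.1, 25.5]), np.float64(61.3)] slope [ 0.46  -0.119]
645 [266. 388.] z 53.8 [array([669.3, -60.3]), array([25.5, 12.1]), np.float64(68.3)] slope [ 0.096 -0.117]
249 [156. 160.] z 13.4 [array([466.6, -93.5]), array([ 9.7, 40.8]), np.float64(66.7)] slope [0.077 0.175]
1204 [424. 206.] z 11.4 [array([558.2, 107.8]), array([38.4, 39.2]), np.float64(82.6)] slope [0.005 0.003]
852 [313. 223.] z 13.4 [array([557.1,  13.4]), array([44.1, 28. ]), np.float64(6.9)] slope [ 0.016 -0.016]
873 [271. 362.] z 13.4 [array([675.6, -62.8]), array([43.6, 28.3]), np.float64(35.0)] slope [ 0.03  -0.026]
```

View pics/w7.png

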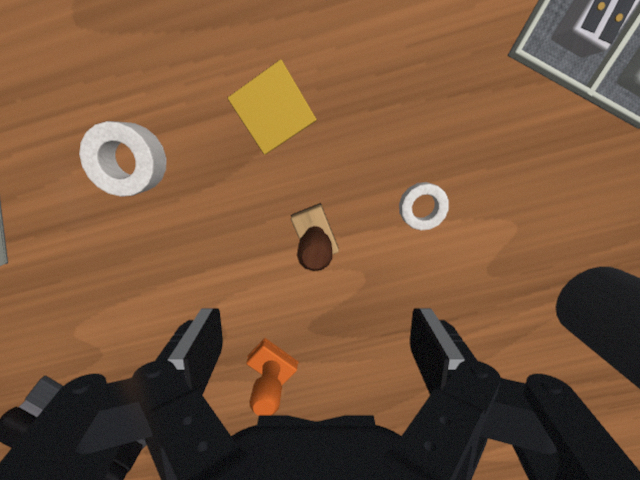

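The wooden stamp is at (314,245), upright and clear of the open fingers, with its base yaw at 6.9°.

```bash
python3 -m jog '{"slide":[[0.0007,0.0005,0.04],[0,0,0.04],[0,0,0.029],[0,0,0],[0,0,0]],"spin":[0,0,0,0,0]}' && python3 -m jog '{"slide":[[0,0,0],[0,0,0],[0,0,0],[0,0,0],[0,0,0],[0,0,0],[0,0,-0.04],[0,0,-0.05],[0,0,0]],"spin":[0,0,0,0,0,0,0,0,0]}' 255 40
python3 -c "
from h import *
to(460.5,-275.6,120,42.5)"
```

```text
time: 21.72
position: [0.5582, 0.0139, 0.0335]
tcp_rot: [[-0.966, 0.258, 0.001], [0.258, 0.966, 0.0], [-0.001, 0.0, -1.0]]
wrist_force: [0.0, -0.4, 0.7]
finger_gap: 0.0858
finger_force: 0.0
time: 22.85
position: [0.5592, 0.0131, 0.1261]
tcp_rot: [[-0.966, 0.259, 0.006], [0.259, 0.966, -0.0], [-0.006, 0.001, -1.0]]
wrist_force: [0.3, -0.1, -0.3]
finger_gap: 0.0245
finger_force: 39.6
t 22.85 pos [559.2  13.1 126.1] phi 75.0 gap 24.5 j [ -1.  -5. 104.  -0.  80. -76.] | spin 0.5671 slide x -146.2 y -267.9 z 6.1
```

```bash
python3 -m jog '{"slide":[[0,0,0],[0,0,0],[0,0,0],[0,0,0],[-0.0241,-0.0444,0],[-0.0241,-0.0444,0],[-0.0241,-0.0444,0],[-0.0241,-0.0444,0],[-0.0241,-0.0444,0],[-0.0241,-0.0444,0],[0,0,0.02],[0,0,0.02],[0,0,0],[0,0,0]],"spin":[0.141,0.141,0.141,0.141,0,0,0,0,0,0,0,0,0,0]}'
python3 - <<'E'
from h import *
to(460,-274.5,37,42.7)
im=snap('wrist','w8.png')
P=cloud(im);blobs(im,.045,.072,(150,100,500,450),200)
E
```

```text
time: 24.6
position: [0.4603, -0.2729, 0.0823]
tcp_rot: [[-0.679, 0.734, -0.0], [0.734, 0.679, 0.0], [0.0, 0.0, -1.0]]
wrist_force: [0.6, -0.4, -0.3]
finger_gap: 0.0246
finger_force: 39.7
t 24.60 pos [ 460.3 -272.9   82.3] phi 42.8 gap 24.6 j [-33.  -6. 110.   0.  77. -76.] | spin 0.0010 slide x -0.9 y -1.3 z 45.3
2573 [309. 273.] z 63.1 [array([ 455.1, -270.2]), array([28.4, 35.7]), np.float64(64.4)] slope [ 0.137 -0.169]
```

View pics/w8.png

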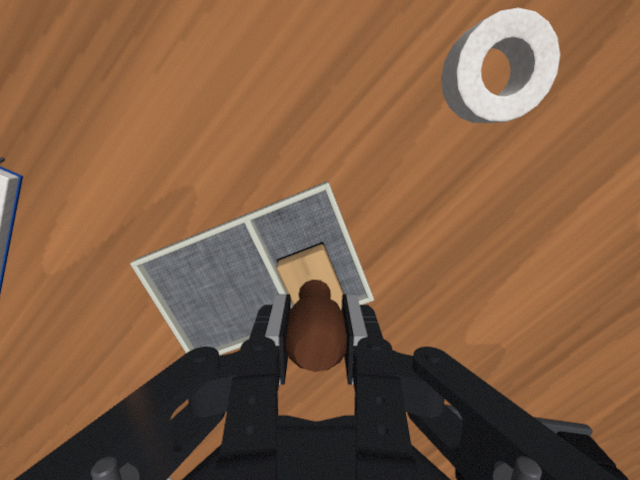

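The stamp is over the narrow compartment with its base square to it. Tray corners are at (134,264), (328,184) and (372,298).

Run:
```python
from h import *
im=snap('wrist')
A=[ray(im,*q,.01)[:2]*1000 for q in((134,264),(328,184),(372,298))]
print(np.round(A,1),np.linalg.norm(A[0]-A[1]),np.linalg.norm(A[1]-A[2]))
e=(A[1]-A[0])/np.linalg.norm(A[1]-A[0]);print('ang',np.degrees(np.arctan2(e[1],e[0])))
n=np.array([e[1],-e[0]]);c=(A[0]+A[1])/2+46*n;print('centre',c,'narrow',c+44*e,'wide',c-29*e, 'top narrow 460.5,-275.6')
P=cloud(im);q=[P[v,u] for u,v in((300,262),(320,270),(283,268),(323,250))];print(np.round(q,4))
A=[ray(im,*q,.049)[:2]*1000 for q in ((279,261),(323,246))];print(np.round(A,1),np.linalg.norm(A[0]-A[1]))
```

```text
[[ 370.  -361.1]
 [ 431.5 -228.8]
 [ 511.5 -267. ]] 145.97477403040273 88.62256281053003
ang 65.06454412839365
centre [ 442.45149371 -314.35736665] narrow [ 461.00176308 -274.45890169] wide [ 430.2251798 -340.6540822] top narrow 460.5,-275.6
[[ 0.4417 -0.2638  0.0639]
 [ 0.4525 -0.26    0.0638]
 [ 0.4372 -0.2721  0.0646]
 [ 0.4467 -0.2514  0.0611]]
[[ 436.  -276.3]
 [ 448.2 -252.7]] 26.636559941115955
```

```bash
python3 -m jog '{"slide":[[-0.0006,-0.0012,0.02],[0,0,0.018],[0,0,0.008],[0,0,0],[0,0,0]],"spin":[0,0,0,0,0]}' && python3 -m jog '{"slide":[[0,0,0],[0,0,0],[0,0,0],[0,0,0],[0,0,-0.04],[0,0,-0.05],[0,0,0],[0,0,0]],"spin":[0,0,0,0,0,0,0,0]}' 100
python3 -c "
from h import *
im=snap('wrist');blobs(im,.04,.08,(150,0,500,400),200);blobs(im,.014,.025,(150,0,500,400),200)
to(458,-116,105,19.6)"
```

```text
time: 25.32
position: [0.4593, -0.2749, 0.0358]
tcp_rot: [[-0.678, 0.735, -0.0], [0.735, 0.678, 0.0], [0.0, -0.0, -1.0]]
wrist_force: [0.4, -0.2, -0.8]
finger_gap: 0.0246
finger_force: 39.9
time: 26.32
position: [0.4593, -0.2748, 0.1258]
tcp_rot: [[-0.678, 0.735, -0.0], [0.735, 0.678, 0.0], [0.0, -0.0, -1.0]]
wrist_force: [-0.8, 0.3, -0.2]
finger_gap: 0.0515
finger_force: 0.0
1359 [315. 258.] z 65.9 [array([ 458.1, -273.7]), array([25.3, 26.1]), np.float64(40.8)] slope [ 0.332 -0.364]
3368 [465.  77.] z 24.1 [array([ 454. , -120.3]), array([45. , 55.3]), np.float64(52.9)] slope [0.    0.011]
966 [313. 229.] z 16.4 [array([ 458.1, -273.4]), array([28. , 44.2]), np.float64(64.6)] slope [ 0.004 -0.013]
t 26.38 pos [ 459.  -274.7  125.2] phi 42.7 gap 51.8 j [-34.  -8. 107.   0.  81. -76.] | spin 0.4028 slide x 149.9 y 52.3 z 20.2
```

The stamp is down with its base top at 16.4 mm. Next is the tape, gripped along the tray's y direction.

```bash
python3 -m jog '{"slide":[[0,0,-0.01],[0,0,0],[0,0,0],[0,0,0],[0,0,0],[0,0,0],[0,0,0],[0,0,0],[0,0,0]],"spin":[0.1486,0.1486,0.1486,0.1486,0.1486,0.1486,0.1486,0.1486,0]}' 0
python3 -c "
from h import *
to(458,-116,105,-25.4)"
```

```text
time: 27.5
position: [0.459, -0.2747, 0.1349]
tcp_rot: [[0.429, 0.903, -0.002], [0.903, -0.429, 0.001], [0.0, -0.002, -1.0]]
wrist_force: [0.4, -0.8, -0.0]
finger_gap: 0.0852
finger_force: 0.0
t 27.50 pos [ 459.  -274.7  134.9] phi -25.4 gap 85.2 j [-34.  -8. 107.   0.  82.  -8.] | spin 0.0002 slide x 142.9 y -69.0 z 29.9
```

```bash
python3 -m jog '{"slide":[[0.0477,-0.023,0],[0.0477,-0.023,0],[0.0477,-0.023,0],[0,0,0.03],[0,0,0],[0,0,0]],"spin":[0,0,0,0,0,0]}'
python3 -c "
from h import *
im=snap('wrist');blobs(im,.017,.034,(150,0,500,400),200)
to(458,-116,10,-25.4)"
```

```text
time: 28.25
position: [0.4586, -0.1165, 0.1067]
tcp_rot: [[0.429, 0.903, -0.0], [0.903, -0.429, -0.0], [-0.0, -0.0, -1.0]]
wrist_force: [0.2, 0.6, 0.3]
finger_gap: 0.0854
finger_force: 0.0
3440 [315. 251.] z 24.2 [array([ 457.8, -114.8]), array([54.9, 54.9]), np.float64(11.3)] slope [-0.003 -0.005]
t 28.30 pos [ 458.8 -116.7  107. ] phi -25.4 gap 85.0 j [-17. -16. 115.  -0.  80.   8.] | spin -0.0003 slide x 0.3 y -1.0 z 97.0
```

```bash
python3 -m jog '{"slide":[[0.001,-0.0013,0.045],[0,0,0.035],[0,0,0.018],[0,0,0],[0,0,0]],"spin":[0,0,0,0,0]}' && python3 -m jog '{"slide":[[0,0,0],[0,0,0],[0,0,0],[0,0,0],[0,0,-0.04],[0,0,-0.06],[0,0,-0.025],[0,0,0],[0,0,0]],"spin":[0,0,0,0,0,0,0,0,0]}' 255 40
python3 -c "
from h import *
to(429.5,-340.7,135,-25.4)"
```

```text
time: 28.92
position: [0.4586, -0.115, 0.0097]
tcp_rot: [[0.43, 0.903, 0.002], [0.903, -0.43, -0.001], [0.0, 0.002, -1.0]]
wrist_force: [0.1, -0.2, -0.1]
finger_gap: 0.0853
finger_force: 0.0
time: 30.05
position: [0.4574, -0.1145, 0.1322]
tcp_rot: [[0.429, 0.903, -0.001], [0.903, -0.429, 0.0], [-0.0, -0.001, -1.0]]
wrist_force: [0.1, 0.7, -0.9]
finger_gap: 0.0541
finger_force: 42.8
t 30.05 pos [ 457.4 -114.5  132.2] phi -25.4 gap 54.1 j [-17. -17. 114.  -0.  83.   8.] | spin -0.0006 slide x -216.3 y 71.8 z -2.8
```

```bash
python3 -m jog '{"slide":[[-0.0541,0.018,0],[-0.0541,0.018,0],[-0.0541,0.018,0],[-0.0541,0.018,0],[0,0,0],[0,0,0.04],[0,0,0.04],[0,0,0],[0,0,0]],"spin":[0,0,0,0,0,0,0,0,0]}'
python3 -c "
from h import *
to(429.5,-340.7,13,-25.4)
im=snap('wrist','w9.png')"
```

```text
time: 31.18
position: [0.4303, -0.3408, 0.0543]
tcp_rot: [[0.429, 0.903, 0.0], [0.903, -0.429, -0.0], [-0.0, 0.0, -1.0]]
wrist_force: [-0.3, -0.3, 0.2]
finger_gap: 0.0542
finger_force: 42.8
t 31.18 pos [ 430.3 -340.8   54.3] phi -25.4 gap 54.2 j [-41.  -3. 109.   0.  74. -16.] | spin -0.0001 slide x -0.2 y -0.8 z 41.3
```

View pics/w9.png

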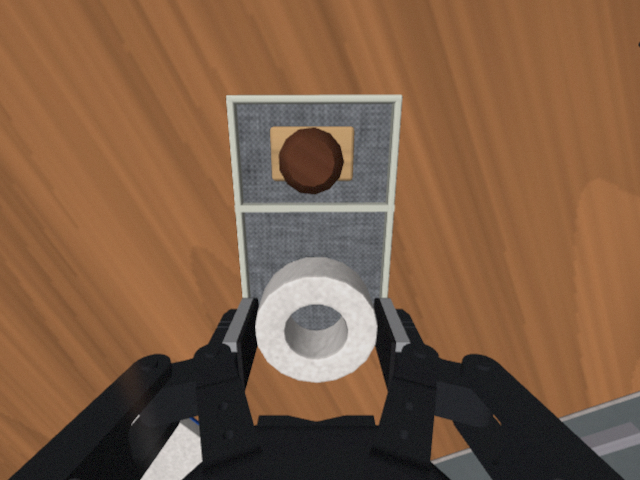

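The tape is centred across the wide compartment (col 316 against walls at 243 and 388), and the stamp stands at (311,155). I'll lower the tape.

```bash
python3 -m jog '{"slide":[[0,-0.0005,0.02],[0,0,0.014],[0,0,0.0065],[0,0,0],[0,0,0]],"spin":[0,0,0,0,0]}' && python3 -m jog '{"slide":[[0,0,0],[0,0,0],[0,0,0],[0,0,-0.04],[0,0,-0.06],[0,0,-0.06],[0,0,0],[0,0,0]],"spin":[0,0,0,0,0,0,0,0]}' 40
python3 -c "
from h import *
im=snap('wrist','w10.png');blobs(im,.02,.035,(150,0,500,480),200);blobs(im,.014,.0195,(150,0,500,400),200)
t=snap('top','top1.png');blobs(t,.007,.018,(252,218,282,248),50)
blobs(t,.016,.034,(120,230,240,350),50)"
```

```text
time: 31.85
position: [0.4294, -0.3408, 0.0127]
tcp_rot: [[0.429, 0.903, -0.0], [0.903, -0.429, 0.0], [-0.0, -0.0, -1.0]]
wrist_force: [-2.5, 0.2, 1.9]
finger_gap: 0.0542
finger_force: 42.9
time: 32.85
position: [0.4293, -0.3407, 0.1723]
tcp_rot: [[0.429, 0.903, -0.0], [0.903, -0.429, 0.0], [0.0, -0.0, -1.0]]
wrist_force: [0.2, -0.7, -0.3]
finger_gap: 0.072
finger_force: 0.0
2220 [316. 229.] z 27.2 [array([ 428., -340.]), array([55.1, 54.7]), np.float64(6.4)] slope [-0.001 -0.004]
400 [479. 346.] z 30.2 [array([ 525.7, -520.2]), array([46. , 12.4]), np.float64(9.9)] slope [0.144 0.139]
753 [315. 143.] z 16.3 [array([ 458.7, -272.9]), array([27.5, 43.7]), np.float64(64.5)] slope [-0.002 -0.005]
200 [267. 232.] z 12.3 [array([560.2, 106.1]), array([38. , 36.7]), np.float64(88.6)] slope [ 0.005 -0.01 ]
834 [166. 278.] z 23.6 [array([466.7, 310.7]), array([ 29.5, 120.4]), np.float64(50.2)] slope [0.031 0.049]
330 [199. 283.] z 27.5 [array([455.2, 241.3]), array([31. , 42.2]), np.float64(49.3)] slope [0.03  0.058]
393 [175. 311.] z 23.9 [array([400.2, 289.4]), array([27.5, 56.5]), np.float64(49.4)] slope [0.035 0.021]
```

View pics/w10.png

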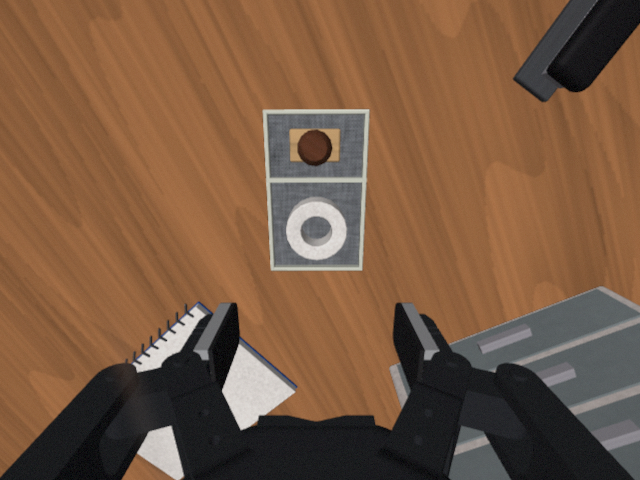

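View pics/top1.png

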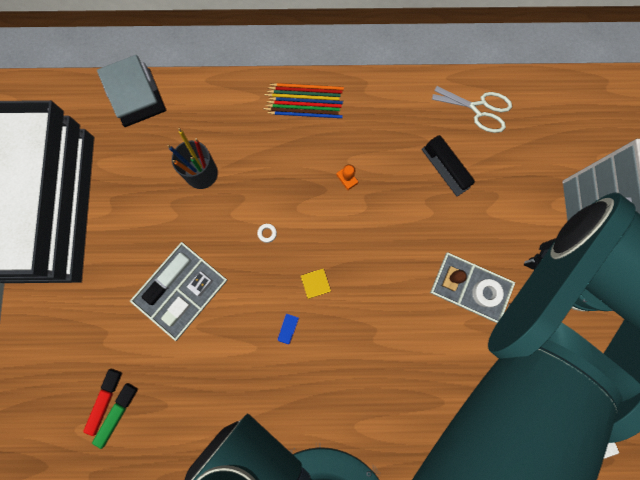

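All five pieces lie in their compartments: eraser (175,311), sharpener (199,283), marker (166,278), stamp (458,277) and tape (490,292). Their heights match flat on the floor, and the small tape, stapler and cup haven't moved.

```bash
python3 -c "
from workcell import hand_in
print(hand_in())"
```

```text
the job is handed in; nothing more can be done
None
```

I handed the job in at about 33 s of robot time: all five items are flat and upright in their compartments, and the small tape, stapler and pencil cup have not moved; `hand_in()` returned no verdict.

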